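# Put the balance check weights back in their cases

### The job

The balance check is finished: working from the top of the stack down, take the four steel disc weights off the balance pan one at a time and put each into its own wooden case, the one whose round well is made for its size, lying flat on the bottom of the well. These are calibrated weights and a delicate balance: set every weight down gently and never drop one, and do not push against the balance.

Things in the scene. Friction and masses are not known exactly. Their poses are not given: they have to be found in the camera images.
- weight_50: Bright steel disc weight with a small brass plug in its flat top, diameter 20 mm, height 20.3 mm, 0.05 kg, the smallest in diameter, top of the stack at the start. Origin: centre of its underside; z up along its axis. Upright at the start, loose.
- weight_100: Bright steel disc weight with a small brass plug in its flat top, diameter 33 mm, height 14.9 mm, 0.10 kg, third largest, second from the top at the start. Origin: centre of its underside; z up along its axis. Upright at the start, loose.
- weight_200: Bright steel disc weight with a small brass plug in its flat top, diameter 47 mm, height 14.7 mm, 0.20 kg, second largest, second from the bottom at the start. Origin: centre of its underside; z up along its axis. Upright at the start, loose.
- weight_500: Bright steel disc weight with a small brass plug in its flat top, diameter 62 mm, height 21 mm, 0.50 kg, the largest, bottom of the stack at the start. Origin: centre of its underside; z up along its axis. Upright at the start, loose.
- case_50: Open wooden case of the 20 mm weight: a fixed square block 52 x 52 mm, 22 mm high, with a round felt-floored well of 32 mm diameter in the middle of its top, 5 mm deep, rim bevelled 2 mm. Origin: centre of the block's underside, on the bench; z up; the well's floor lies 17 mm above the origin, its rim 22 mm. A seated weight stands out above the rim. The four cases lie two on each side of the balance, in any arrangement and turned a little.
- case_100: Open wooden case of the 33 mm weight: a fixed square block 66 x 66 mm, 22 mm high, with a round felt-floored well of 45 mm diameter in the middle of its top, 5 mm deep, rim bevelled 2 mm. Origin: centre of the block's underside, on the bench; z up; the well's floor lies 17 mm above the origin, its rim 22 mm. A seated weight stands out above the rim. The four cases lie two on each side of the balance, in any arrangement and turned a little.
- case_200: Open wooden case of the 47 mm weight: a fixed square block 80 x 80 mm, 22 mm high, with a round felt-floored well of 59 mm diameter in the middle of its top, 5 mm deep, rim bevelled 2 mm. Origin: centre of the block's underside, on the bench; z up; the well's floor lies 17 mm above the origin, its rim 22 mm. A seated weight stands out above the rim. The four cases lie two on each side of the balance, in any arrangement and turned a little.
- case_500: Open wooden case of the 62 mm weight: a fixed square block 96 x 96 mm, 22 mm high, with a round felt-floored well of 74 mm diameter in the middle of its top, 5 mm deep, rim bevelled 2 mm. Origin: centre of the block's underside, on the bench; z up; the well's floor lies 17 mm above the origin, its rim 22 mm. A seated weight stands out above the rim. The four cases lie two on each side of the balance, in any arrangement and turned a little.
- balance: Fixed cream balance, housing 190 mm wide (y), own x from -178 to +95 mm, 60 mm high, display end towards the robot. Origin: on the bench below the centre of the pan; z up. Round steel pan, 132 mm across, fixed, its top 78 mm above the origin; the weights are stacked near its middle. Behind it, beyond x = 0.74, stand a plastic jug (125 mm high), a jar (100 mm), a brush and a pile of wooden lids.
Not all that is in view belongs to the job. Leave any orange, pink or red look-alike of the case_500 alone.

How it is judged (in metres and radians):
On the way, in this order (a step that is already met when the one before it is completed fails the run):
1. the 20 mm weight lies flat in its own case, released, the larger ones still on the pan (horizontal distance between weight_50 and case_50 below 0.008 m and z of weight_50 in the frame of case_50 between 0.0145 and 0.0195 m and angle between weight_50's own z axis and vertical below 0.06 rad and contact force between the fingers and weight_50 below 0.1 N and linear speed of weight_50 below 0.02 m/s and z of each of weight_100, weight_200, weight_500 in the frame of balance above 0.07 m), for 0.2 s.
2. the 33 mm weight lies flat in its own case, released, the larger ones still on the pan (horizontal distance between weight_100 and case_100 below 0.008 m and z of weight_100 in the frame of case_100 between 0.0145 and 0.0195 m and angle between weight_100's own z axis and vertical below 0.06 rad and contact force between the fingers and weight_100 below 0.1 N and linear speed of weight_100 below 0.02 m/s and z of each of weight_200, weight_500 in the frame of balance above 0.07 m), for 0.2 s.
3. the 47 mm weight lies flat in its own case, released, the larger ones still on the pan (horizontal distance between weight_200 and case_200 below 0.008 m and z of weight_200 in the frame of case_200 between 0.0145 and 0.0195 m and angle between weight_200's own z axis and vertical below 0.06 rad and contact force between the fingers and weight_200 below 0.1 N and linear speed of weight_200 below 0.02 m/s and z of weight_500 in the frame of balance above 0.07 m), for 0.2 s.
4. the 62 mm weight lies flat in its own case, released (horizontal distance between weight_500 and case_500 below 0.008 m and z of weight_500 in the frame of case_500 between 0.0145 and 0.0195 m and angle between weight_500's own z axis and vertical below 0.06 rad and contact force between the fingers and weight_500 below 0.1 N and linear speed of weight_500 below 0.02 m/s), for 0.2 s.
At the end, for the whole second after the job is handed in: Each of the four weights lies in its own case: centre within 8 mm of the well's centre, underside on the well's floor (within 2.5 mm), upright within about 3.4 degrees, released and at rest (horizontal distance between weight_50 and case_50 below 0.008 m and z of weight_50 in the frame of case_50 between 0.0145 and 0.0195 m and angle between each of weight_50, weight_100, weight_200, weight_500's own z axis and vertical below 0.06 rad and horizontal distance between weight_100 and case_100 below 0.008 m and z of weight_100 in the frame of case_100 between 0.0145 and 0.0195 m and horizontal distance between weight_200 and case_200 below 0.008 m and z of weight_200 in the frame of case_200 between 0.0145 and 0.0195 m and horizontal distance between weight_500 and case_500 below 0.008 m and z of weight_500 in the frame of case_500 between 0.0145 and 0.0195 m and linear speed of each of weight_50, weight_100, weight_200, weight_500 below 0.02 m/s); the robot touches nothing.
It fails at once if a weight is dropped (falls free, faster than 0.7 m/s) ((linear speed of weight_50 above 0.7 m/s and contact force between anything else and weight_50 below 0.05 N) or (linear speed of weight_100 above 0.7 m/s and contact force between anything else and weight_100 below 0.05 N) or (linear speed of weight_200 above 0.7 m/s and contact force between anything else and weight_200 below 0.05 N) or (linear speed of weight_500 above 0.7 m/s and contact force between anything else and weight_500 below 0.05 N)).
It fails at once if the robot pushes against the balance with more than 15 N (contact force between any of the fingers, the arm and balance above 15 N).
It also fails if it takes over 99 s, if anything falls off the work surface, if the arm or the gripper's body presses on something with over 40 N, if the wrist force passes 120 N, or if a joint passes its speed limit or range.

### The arm

A 6-joint arm with a two-finger parallel gripper is mounted at the origin on the work surface. World frame = base frame: x ahead of the robot, y to its left, z up, the work surface at z = 0. Lengths are in mm, angles in rad, forces in N, time in s.
With the tool pointing down it reaches from about 325 to 750 mm from the base axis. Payload 7.6 kg.
Tool frame: the origin (TCP) lies at the very end of the fingers, on their centre line; the grasp point (between the pads) lies 19 mm behind it (ctrl.grip_depth is the distance from the TCP to the grasp point, in mm); z points along the fingers, x is the direction in which the jaws open and shut, and the axes are right-handed (so a half turn about z gives the same grasp; the last joint's range is limited). The gripper opens to 85 mm and grips with 20 to 120 N. Pads are 22 mm wide; open, the fingers measure 114 mm over their backs; the gripper's body (76 mm by 85 mm) begins 54 mm behind the grasp point. The pads swing forward as they close: fully open they stand 13 mm farther back than shut.
Start: joints at [1.279, 0.052, 1.401, -0, 1.689, -0.07], TCP at [115.474, 512.164, 231.323] pointing down, gripper open.
Joint ranges: [-2.9, 2.9], [-0.91, 2.17], [0.12, 2.37], [-1.06, 4.2], [0.26, 2.73], [-2.93, 2.93]. Speed limits (rad/s): [2.57, 2.57, 3.01, 3.14, 3.14, 3.14].

### API

Orientations are given as a rotation vector (axis times angle).
In Python, from cell import ctrl gives the robot as it stands.
- The arm moves only by the tool apply_moves, never from a script. Its argument "moves" is one flat list of numbers, 5 for each row, row after row: the finger opening in m, from 0 to 0.0854, then the shift along the tool's x, y, z in m, then the turn about the tool's z in degrees. In form: [fingers, x, y, z, roll, fingers, x, y, z, roll, ...]. A call has 1 to 12 rows; each row is the pose to reach, as a shift and turn from the pose measured when the call began, along the tool's axes at that moment; what a row does not reach only later rows make up. A row lasts 1/8 s, in which the tool goes at most 62.5 mm and 10.7 degrees, less where a joint would pass 70% of its speed; a pose out of reach is approached as far as the arm can. A call with a gripper value outside its range is refused whole. The fingers move at their own pace and stop on an object; "newtons" is the grip in N (left out, the last holds). Time passes only in rows, so rows that repeat a pose let the fingers close. It gives the time, the measured TCP pose, the force and the opening at its end, in the units of the state.
- ctrl.state(): the state, without advancing time (a new reading comes with each control period).
- ctrl.capture(name): name is "scene" or "top" or "wrist"; returns a dict with "image" (384x512x3 uint8, red, green, blue), "range_z" (384x512 float32, mm along the optical axis (not along the pixel's ray), 0 where there is no reading), "fx", "fy", "cx", "cy" (pixels), "origin" and "orientation" of the camera in the world. Camera axes: x right, y down, z forward; pixel columns grow to the right and rows downward; lengths in mm; the calibration is good to about 2 mm. The wrist camera is an equidistant fisheye: a pixel r from the principal point sees the ray r / f radians off the axis. A picture is of the moment at which its call begins.
- ctrl.hand_in(): hands the job in, once; it reports no verdict.
The state is a dict: "time_s": time; "joint_positions": joint angles; "dq": joint speeds; "joint_efforts": joint torques, N m; "ee_pos": TCP position; "ee_rot": TCP orientation; "contact_force": force on the tool from outside, world axes, zero at the start; "wrist_torque": the same for the moment, N m; "grip_width": opening from 0.0 (shut) to 1.0 (fully open).
Only numpy, scipy, OpenCV 4.12 (cv2) and the standard library are available. Lean on these libraries where they do the work, as an engineer would, in place of code of your own. Each camera call takes 0.05 s, during which the arm holds its last target. There are 200 camera calls.

## Working session

There is one attempt and no reset: what is moved stays moved. The work goes in short steps, Python scripts to look and compute and a tool call to move; the robot and the scene stay as the last step left them, time stands still between calls to the robot, and variables do not carry over. Pictures are saved under pics/ and viewed, on a budget of 14 in all, crops included, one or two more only if the job needs it, and the job is handed in when it is done.

Besides the shell and the picture viewer there is one more tool, called by a JSON object that holds its "name" and its "arguments". apply_moves: Moves the arm, as the interface text tells. Its arguments: {"type":"object","properties":{"moves":{"type":"array","items":{"type":"number"}},"newtons":{"type":"number"}},"required":["moves"]}

```bash
ls; mkdir -p pics; cat > h.py <<'E'
import numpy as np, cv2
from scipy.spatial.transform import Rotation as R
from cell import ctrl
def cap(n):
    return ctrl.capture(n)
def Rm(o):
    o=np.array(o,float)
    return o if o.shape==(3,3) else R.from_rotvec(o).as_matrix()
def cloud(c):
    h,w=c["range_z"].shape; v,u=np.mgrid[:h,:w]; z=c["range_z"].astype(float)
    p=np.stack([(u-c["cx"])/c["fx"]*z,(v-c["cy"])/c["fy"]*z,z],-1)
    return p@Rm(c["orientation"]).T+np.array(c["origin"])
def save(n,im): cv2.imwrite("pics/"+n,im[...,::-1])
E
python3 - <<'E'
from h import *
for n in ("top","scene"):
    c=cap(n); np.savez(n+".npz",**c); save(n+".png",cv2.resize(c["image"],(800,600))); print(n,c["fx"],c["cx"],c["cy"],c["origin"],c["orientation"])
s=ctrl.state();print(s)
E
```

```text
pics
top 370.1897474224242 259.4734310894101 191.95083050926573 [ 305.87694282  105.30915098 1179.47181941] [-2.20115323  2.15776942 -0.12840477]
scene 494.66930972887604 258.5478614637406 192.01243454613376 [1429.16168925 -228.67735518  830.08143914] [-1.85115288 -1.32641065  0.69554493]
{'time_s': 0.1, 'joint_positions': array([ 1.27869584e+00,  5.27461091e-02,  1.40156504e+00,  5.04087906e-05,
        1.68857870e+00, -7.02688981e-02]), 'dq': array([-0.00111419, -0.00031184, -0.00319397, -0.00121992, -0.00175441,
        0.00102817]), 'joint_efforts': array([ 1.06634845e-03, -3.82580853e+01, -3.60985887e+01, -1.25594470e-04,
        4.72883883e-03,  3.91588799e-05]), 'ee_pos': array([115.3865415 , 511.91377154, 230.60048469]), 'ee_rot': array([ 2.45312955e+00,  1.96147542e+00, -1.72115231e-03]), 'contact_force': array([-0.98341138, -1.27426263, -0.92767752]), 'wrist_torque': array([-0.01502099,  0.07725207, -0.0215047 ]), 'grip_width': 1.001529606355613}
```

View pics/top.png

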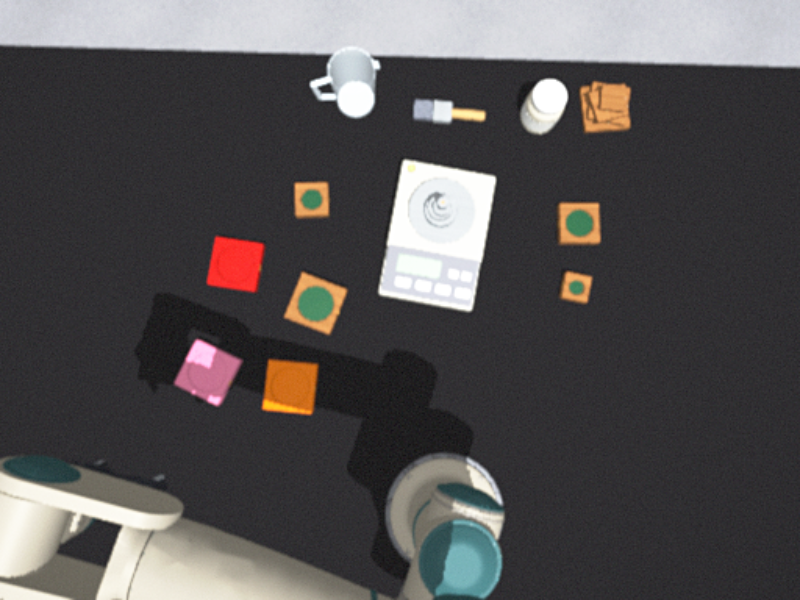

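View pics/scene.png

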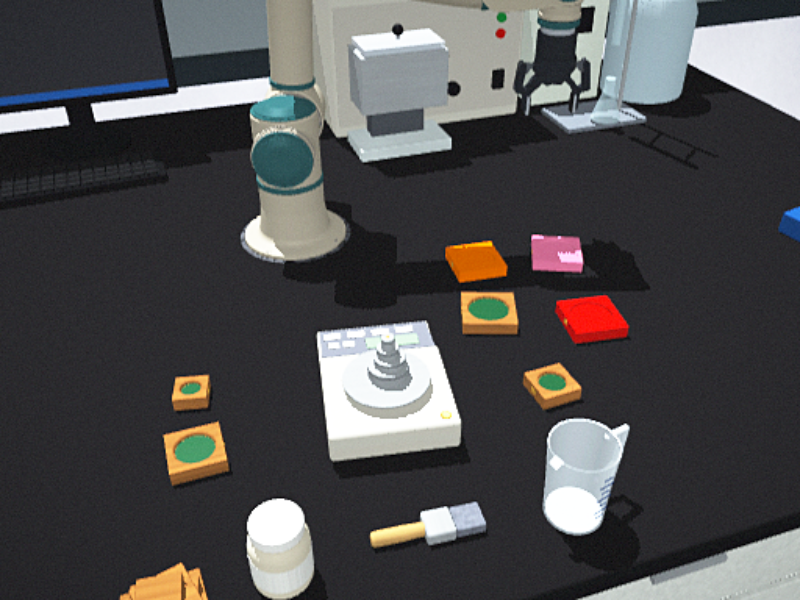

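Top view: the green-felt cases lie at (312,200), (316,303), (580,222) and (577,288). The stack is on the pan at (441,208). The scene view agrees. Next I measure both views.

```bash
python3 - <<'E'
from h import *
for n in ("top","scene"):
    c=dict(np.load(n+".npz")); P=cloud(c); im=c["image"].astype(int)
    g=((im[...,1]>im[...,0]+25)&(im[...,1]>im[...,2]+15)).astype(np.uint8)
    k,l,st,ce=cv2.connectedComponentsWithStats(g)
    O=np.array(c["origin"]);M=Rm(c["orientation"])
    for i in range(1,k):
        if st[i,4]<40: continue
        cn=max(cv2.findContours((l==i).astype(np.uint8),cv2.RETR_EXTERNAL,cv2.CHAIN_APPROX_NONE)[0],key=len).reshape(-1,2)
        d=np.c_[(cn[:,0]-c["cx"])/c["fx"],(cn[:,1]-c["cy"])/c["fy"],np.ones(len(cn))]@M.T
        q=O+d*((17-O[2])/d[:,2])[:,None]
        (x,y),(a,b),_=cv2.fitEllipse(q[:,:2].astype(np.float32))
        print(n,ce[i].round(1),"xy",round(x,1),round(y,1),"dia",round(a,1),round(b,1),"z",np.median(P[l==i][:,2]).round(1))
    near=(P[...,0]>480)&(P[...,0]<700)&(abs(P[...,1])<140)
    for lo,hi in((70,85),(92,104),(107,119),(122,134),(142,156)):
        m=near&(P[...,2]>lo)&(P[...,2]<hi)
        if m.sum()<4: print(n,lo,m.sum());continue
        q=P[m]; (ctr,r)=cv2.minEnclosingCircle(q[:,:2].astype(np.float32))
        print(n,lo,m.sum(),"z",np.median(q[:,2]).round(1),"mean",q[:,:2].mean(0).round(1),"circ",np.round(ctr,1),round(r,1))
    if n=="top":
        m=near&(P[...,2]>45)&(P[...,2]<66); q=P[m]; print(cv2.minAreaRect(q[:,:2].astype(np.float32)))
E
```

```text
top [199.1 127.2] xy 625.6 281.6 dia 34.6 37.1 z 15.9
top [370.4 142.5] xy 588.7 -269.5 dia 48.9 50.7 z 16.1
top [368.5 183.6] xy 455.5 -261.9 dia 23.0 23.4 z 16.1
top [201.7 193.9] xy 411.4 266.1 dia 64.5 65.9 z 15.8
top 70 1082 z 76.6 mean [593.4  17.4] circ [594.5  18.5] 66.0
top 92 127 z 97.8 mean [585.  22.] circ [591.2  22.9] 31.2
top 107 91 z 112.7 mean [588.2  27.5] circ [590.9  24.8] 23.6
top 122 56 z 126.3 mean [584.   25.5] circ [588.3  23.9] 16.3
top 142 41 z 147.0 mean [590.5  23.7] circ [591.1  23.6] 9.9
((578.0868530273438, 20.967132568359375), (190.25845336914062, 223.2755889892578), 80.57197570800781)
scene [312.4 197.6] xy 411.6 264.9 dia 61.5 67.6 z 15.0
scene [353.1 244.4] xy 626.0 280.3 dia 34.3 40.4 z 15.5
scene [121.9 248.4] xy 454.3 -263.0 dia 21.6 27.0 z 15.9
scene [124.4 287.1] xy 588.4 -270.9 dia 50.1 54.4 z 16.1
scene 70 1213 z 76.2 mean [608.3  10.2] circ [594.7  17. ] 68.2
scene 92 192 z 97.3 mean [605.1  14.1] circ [592.1  19.6] 31.3
scene 107 150 z 111.9 mean [601.5  20.9] circ [592.2  22.2] 24.0
scene 122 82 z 126.8 mean [595.7  18.4] circ [590.9  19.4] 17.2
scene 142 50 z 146.5 mean [593.6  20.5] circ [590.8  21.4] 11.6
```

```bash
cat >> h.py <<'E'
def rel(x,y,z,phi=90):
    "tool-frame shift (m) and roll (deg) from here to world x,y,z (mm), tool x at phi deg in the world"
    s=ctrl.state(); M=Rm(s["ee_rot"]); d=M.T@(np.array([x,y,z])-s["ee_pos"])/1000
    f=np.degrees(np.arctan2(M[1,0],M[0,0])); print("shift",d.round(4),"roll",round(f-phi,2),"at",s["ee_pos"].round(1),"t",round(s["time_s"],2))
E
python3 -c "
from h import *
rel(560,22,240)"
```

```text
shift [-0.3801  0.5415 -0.009 ] roll -12.71 at [115.4 511.9 230.6] t 0.1
```

{"name": "apply_moves", "arguments": {"moves": [0.045,-0.0345,0.049,-0.009,-4,0.045,-0.069,0.098,-0.009,-8,0.045,-0.1035,0.147,-0.009,-12.7,0.045,-0.138,0.197,-0.009,-12.7,0.045,-0.173,0.246,-0.009,-12.7,0.045,-0.207,0.295,-0.009,-12.7,0.045,-0.242,0.344,-0.009,-12.7,0.045,-0.276,0.393,-0.009,-12.7,0.045,-0.311,0.443,-0.009,-12.7,0.045,-0.345,0.492,-0.009,-12.7,0.045,-0.38,0.5415,-0.009,-12.7,0.045,-0.38,0.5415,-0.009,-12.7], "newtons": 50}}

```text
time_s: 1.6
ee_pos: [561.1, 19.0, 237.8]
ee_rot: [-2.226, -2.215, 0.006]
contact_force: [-0.7, 0.5, -0.4]
grip_width: 0.529
```

```bash
python3 - <<'E'
from h import *
c=cap("wrist"); np.savez("w1.npz",**c); save("w1.png",cv2.resize(c["image"],(800,600)))
print(c["fx"],c["fy"],c["cx"],c["cy"],c["origin"],Rm(c["orientation"]).round(3)); rel(560,22,240)
E
```

```text
297.3186396354542 297.3186396354542 254.60112991730855 189.90898177361063 [495.32994454  20.45155664 381.61589416] [[ 0.005  0.965  0.261]
 [ 1.    -0.005 -0.003]
 [-0.001  0.261 -0.965]]
shift [ 0.0012 -0.0003 -0.0015] roll -0.16 at [560.3  20.8 238.5] t 1.65
```

View pics/w1.png

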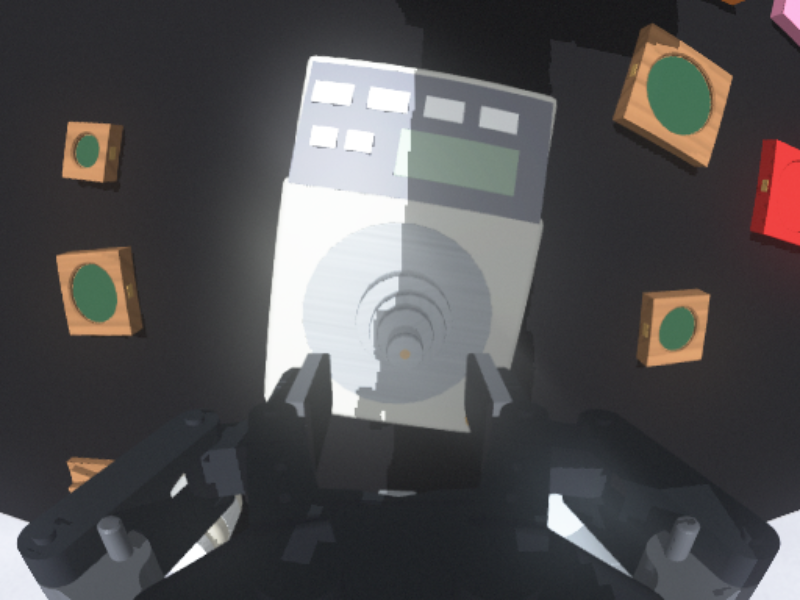

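The wrist view shows the brass plug at (404,353) and all four wells: (87,151), (95,293), (680,94) and (677,328).

```bash
cat >> h.py <<'E'
def fe(c,uv,z):
    uv=np.atleast_2d(uv).astype(float); a=(uv[:,0]-c["cx"])/c["fx"]; b=(uv[:,1]-c["cy"])/c["fy"]; t=np.hypot(a,b); s=np.sin(t)/np.maximum(t,1e-9)
    d=np.c_[a*s,b*s,np.cos(t)]@Rm(c["orientation"]).T; O=np.array(c["origin"])
    return (O+d*((z-O[2])/d[:,2])[:,None])[:,:2]
def greens(c,z=17):
    im=c["image"].astype(int); g=((im[...,1]>im[...,0]+25)&(im[...,1]>im[...,2]+15)).astype(np.uint8)
    k,l,st,ce=cv2.connectedComponentsWithStats(g)
    for i in range(1,k):
        if st[i,4]<150: continue
        cn=max(cv2.findContours((l==i).astype(np.uint8),cv2.RETR_EXTERNAL,cv2.CHAIN_APPROX_NONE)[0],key=len).reshape(-1,2)
        e=cv2.fitEllipse(fe(c,cn,z).astype(np.float32)); print("green",ce[i].round(),np.round(e[0],1),np.round(e[1],1))
E
python3 - <<'E'
from h import *
c=dict(np.load("w1.npz")); greens(c); print(fe(c,[[404*.64,353*.64]],148.9))
E
```

```text
green [434.  61.] [411.3 267.4] [68.5 69.9]
green [56. 96.] [ 454.9 -262.6] [25.8 27.9]
green [ 60. 187.] [ 588.9 -270.5] [52.5 54.8]
green [433. 210.] [626.3 283.2] [38.7 40.4]
[[589.74135479  22.96914728]]
```

{"name": "apply_moves", "arguments": {"moves": [0.045,0.0017,0.0297,0.03,-0.2,0.045,0.0017,0.0297,0.06,-0.2,0.045,0.0017,0.0297,0.085,-0.2,0.045,0.0017,0.0297,0.1015,-0.2,0.045,0.0017,0.0297,0.1015,-0.2,0.045,0.0017,0.0297,0.1015,-0.2]}}

```text
time_s: 2.4
ee_pos: [590.1, 22.6, 138.4]
ee_rot: [2.22, 2.223, -0.002]
contact_force: [0.0, 0.0, 0.7]
grip_width: 0.528
```

{"name": "apply_moves", "arguments": {"moves": [0.045,0,0,0.0015,0,0.012,0,0,0.0015,0,0.012,0,0,0.0015,0,0.012,0,0,0.0015,0,0.012,0,0,0.0015,0,0.012,0,0,0.0015,0,0.012,0,0,-0.005,0,0.012,0,0,-0.02,0,0.012,0,0,-0.04,0,0.012,0,0,-0.05,0,0.012,0,0,-0.05,0], "newtons": 40}}

```text
time_s: 3.78
ee_pos: [590.5, 22.6, 189.4]
ee_rot: [2.219, 2.222, -0.0]
contact_force: [-0.6, 0.6, -2.0]
grip_width: 0.209
```

```bash
python3 - <<'E'
from h import *
c=cap("wrist"); np.savez("w2.npz",**c); save("w2.png",cv2.resize(c["image"][130:330,120:400],None,fx=2.8,fy=2.8,interpolation=2))
rel(455,-262.5,120)
E
```

```text
shift [-0.2849 -0.1354  0.0688] roll 0.06 at [590.2  22.6 188.4] t 3.83
```

View pics/w2.png

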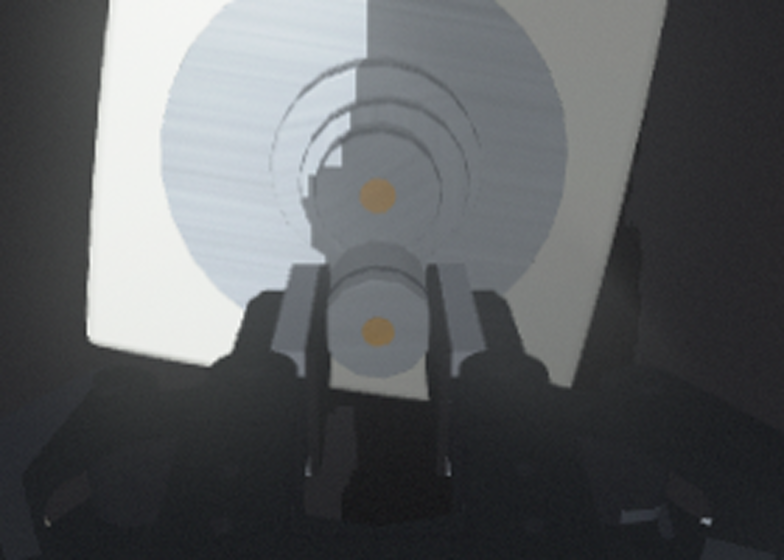

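The disc is held centred between the pads, with its plug at crop (378,332). The 33 mm disc's plug is at crop (378,196).

```bash
python3 - <<'E'
from h import *
c=dict(np.load("w2.npz")); print("held",fe(c,[[255,248.6]],188.4+12)," w100",fe(c,[[255,200]],128.6))
E
```

```text
held [[590.79093552  23.76543533]]  w100 [[587.92125812  23.80025752]]
```

{"name": "apply_moves", "arguments": {"moves": [0.012,-0.04,-0.02,0,0,0.012,-0.09,-0.043,0,0,0.012,-0.14,-0.066,0,0,0.012,-0.19,-0.09,0.01,0,0.012,-0.24,-0.114,0.03,0,0.012,-0.27,-0.128,0.06,0,0.012,-0.2849,-0.1354,0.09,0,0.012,-0.2849,-0.1354,0.12,0,0.012,-0.2849,-0.1354,0.14,0,0.012,-0.2849,-0.1354,0.145,0,0.012,-0.2849,-0.1354,0.145,0]}}

```text
time_s: 5.2
ee_pos: [454.9, -262.5, 43.8]
ee_rot: [-2.22, -2.223, 0.002]
contact_force: [0.6, -0.2, -0.4]
grip_width: 0.208
```

{"name": "apply_moves", "arguments": {"moves": [0.012,0,0,0.005,0,0.012,0,0,0.01,0,0.012,0,0,0.014,0,0.012,0,0,0.0165,0,0.012,0,0,0.0175,0,0.012,0,0,0.0182,0,0.012,0,0,0.0186,0,0.012,0,0,0.0186,0]}}

```text
time_s: 6.2
ee_pos: [454.9, -262.5, 26.0]
ee_rot: [-2.22, -2.223, 0.002]
contact_force: [-4.1, 2.4, 5.7]
grip_width: 0.211
```

{"name": "apply_moves", "arguments": {"moves": [0.024,0,0,0,0,0.03,0,0,0,0,0.04,0,0,0,0,0.04,0,0,0,0,0.045,0,0,-0.02,0,0.045,0,0,-0.05,0,0.045,0,0,-0.1,0,0.045,0,0,-0.1,0]}}

```text
time_s: 7.2
ee_pos: [457.0, -263.7, 130.7]
ee_rot: [2.214, 2.217, 0.0]
contact_force: [0.8, 0.5, -0.1]
grip_width: 0.53
```

```bash
python3 - <<'E'
from h import *
c=cap("wrist"); np.savez("w3.npz",**c); save("w3.png",cv2.resize(c["image"][110:310,120:400],None,fx=2.8,fy=2.8,interpolation=2))
greens(c); rel(588.5,23,123); rel(588.5,23,190)
E
```

```text
green [249. 301.] [ 585.4 -269.1] [43.2 57.9]
shift [0.2858 0.1329 0.0043] roll 0.07 at [ 455.9 -263.   127.9] t 7.25
shift [ 0.2856  0.1331 -0.0627] roll 0.07 at [ 455.9 -263.   127.9] t 7.25
```

View pics/w3.png

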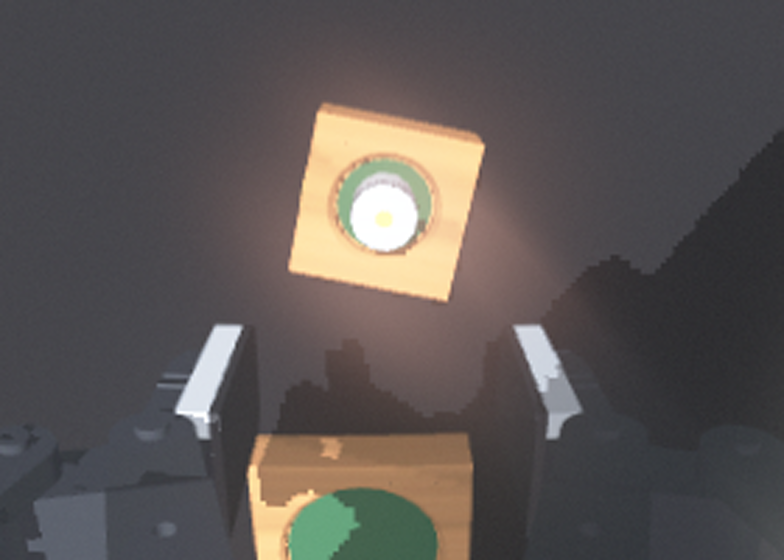

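The 20 mm weight sits in its well: plug at crop (384,217), rim centre at about (385,204).

```bash
python3 - <<'E'
from h import *
c=dict(np.load("w3.npz")); f=lambda u,v:[120+u/2.8,110+v/2.8]
print("plug",fe(c,[f(384,217)],37.3),"rim",fe(c,[f(385,204)],22),"corners mid",fe(c,[f(320,104),f(484,140),f(449,300),f(290,271)],22).mean(0))
E
```

```text
plug [[ 454.28031394 -261.19915025]] rim [[ 454.23994879 -260.84224589]] corners mid [ 454.83011828 -260.58790157]
```

{"name": "apply_moves", "arguments": {"moves": [0.052,0.03,0.014,-0.03,0,0.052,0.08,0.037,-0.055,0,0.052,0.13,0.06,-0.055,0,0.052,0.18,0.084,-0.055,0,0.052,0.23,0.107,-0.055,0,0.052,0.27,0.126,-0.055,0,0.052,0.2856,0.133,-0.055,0,0.052,0.2856,0.133,-0.05,0,0.052,0.2856,0.133,-0.03,0,0.052,0.2856,0.133,-0.01,0,0.052,0.2856,0.133,0.004,0,0.052,0.2856,0.133,0.006,0]}}

```text
time_s: 8.75
ee_pos: [587.8, 21.8, 120.0]
ee_rot: [2.22, 2.22, -0.004]
contact_force: [-0.5, 0.1, -0.2]
grip_width: 0.608
```

{"name": "apply_moves", "arguments": {"moves": [0.052,0.001,0.0005,-0.0005,0,0.024,0.001,0.0005,-0.0005,0,0.024,0.001,0.0005,-0.0005,0,0.024,0.001,0.0005,-0.0005,0,0.024,0.001,0.0005,-0.0005,0,0.024,0.001,0.0005,-0.0005,0,0.024,0.001,0.0005,-0.006,0,0.024,0.001,0.0005,-0.02,0,0.024,0.001,0.0005,-0.04,0,0.024,0.001,0.0005,-0.06,0,0.024,0.001,0.0005,-0.065,0,0.024,0.001,0.0005,-0.065,0], "newtons": 40}}

```text
time_s: 10.25
ee_pos: [588.3, 23.1, 184.9]
ee_rot: [2.22, 2.22, -0.004]
contact_force: [0.0, -0.0, -2.2]
grip_width: 0.36
```

```bash
python3 - <<'E'
from h import *
c=cap("wrist"); np.savez("w4.npz",**c); save("w4.png",cv2.resize(c["image"][130:330,120:400],None,fx=2.8,fy=2.8,interpolation=2))
rel(626,281.5,45); print(ctrl.state()["grip_width"])
E
```

```text
shift [0.2589 0.0382 0.1384] roll 0.0 at [588.   23.  184.3] t 10.3
0.3570067136933661
```

View pics/w4.png

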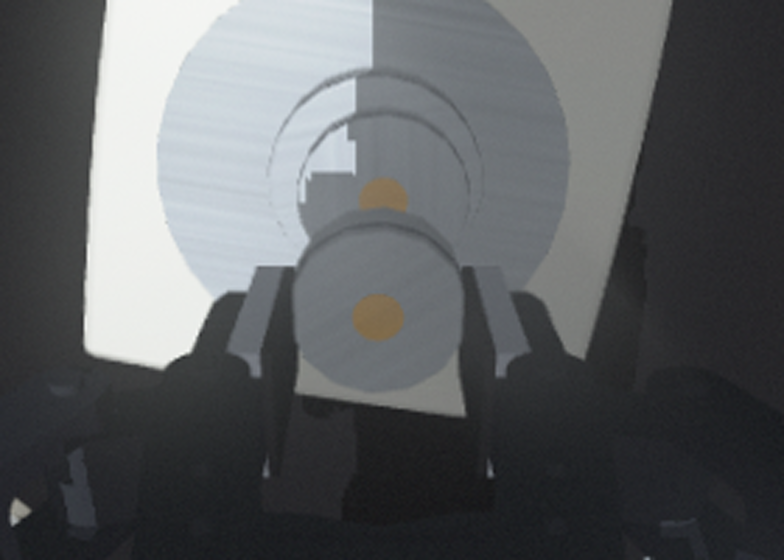

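The 33 mm weight is held, with its plug at crop (378,318). The 47 mm plug is at about (384,201), partly hidden.

```bash
python3 - <<'E'
from h import *
c=dict(np.load("w4.npz")); f=lambda u,v:[120+u/2.8,130+v/2.8]
print("held",fe(c,[f(378,318)],184.3+8),"w200",fe(c,[f(384,201)],113.7))
E
```

```text
held [[587.49999914  24.17528633]] w200 [[590.27337506  25.67451463]]
```

{"name": "apply_moves", "arguments": {"moves": [0.024,0.03,0.005,0,0,0.024,0.08,0.012,0,0,0.024,0.13,0.02,0,0,0.024,0.18,0.027,0,0,0.024,0.22,0.033,0.02,0,0.024,0.25,0.037,0.05,0,0.024,0.259,0.038,0.08,0,0.024,0.259,0.038,0.11,0,0.024,0.259,0.038,0.13,0,0.024,0.259,0.038,0.138,0,0.024,0.259,0.038,0.138,0,0.024,0.259,0.038,0.138,0]}}

```text
time_s: 11.8
ee_pos: [626.6, 281.8, 47.0]
ee_rot: [2.22, 2.22, -0.001]
contact_force: [0.3, -0.2, -0.2]
grip_width: 0.355
```

{"name": "apply_moves", "arguments": {"moves": [0.024,0,0,0.006,0,0.024,0,0,0.012,0,0.024,0,0,0.017,0,0.024,0,0,0.02,0,0.024,0,0,0.0215,0,0.024,0,0,0.0225,0,0.024,0,0,0.023,0,0.024,0,0,0.023,0]}}

```text
time_s: 12.8
ee_pos: [626.8, 281.8, 25.0]
ee_rot: [2.22, 2.219, -0.0]
contact_force: [-3.3, -1.3, 4.6]
grip_width: 0.356
```

{"name": "apply_moves", "arguments": {"moves": [0.036,0,0,0,0,0.042,0,0,0,0,0.052,0,0,0,0,0.052,0,0,0,0,0.06,0,0,-0.02,0,0.066,0,0,-0.05,0,0.066,0,0,-0.1,0,0.066,0,0,-0.1,0]}}

```text
time_s: 13.8
ee_pos: [629.2, 283.0, 133.2]
ee_rot: [2.216, 2.216, 0.017]
contact_force: [0.4, 0.3, 1.2]
grip_width: 0.774
```

```bash
python3 - <<'E'
from h import *
c=cap("wrist"); np.savez("w5.npz",**c); save("w5.png",cv2.resize(c["image"][110:310,120:400],None,fx=2.8,fy=2.8,interpolation=2))
rel(590,24.2,105)
E
```

```text
shift [-0.2584 -0.0383  0.0243] roll -0.0 at [628.1 282.6 129.7] t 13.85
```

View pics/w5.png

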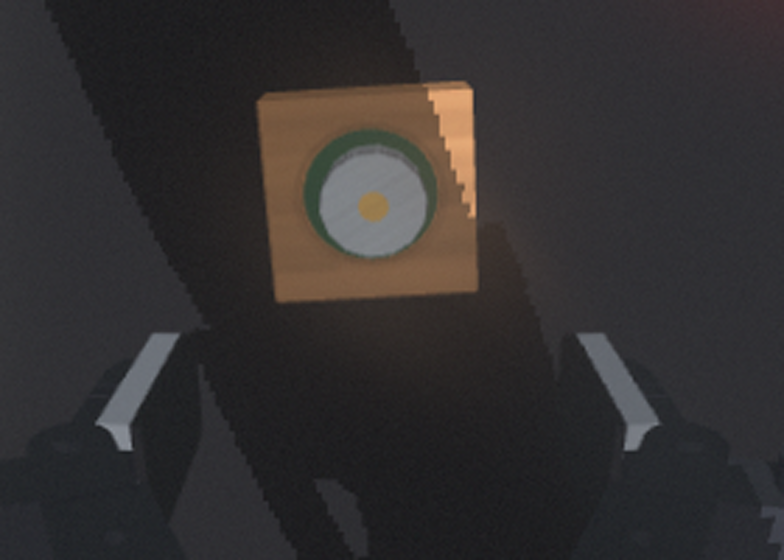

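The 33 mm weight is seated: plug at crop (373,206) inside the well centred at (370,194). Next is the 47 mm weight.

{"name": "apply_moves", "arguments": {"moves": [0.066,-0.03,-0.005,-0.02,0,0.066,-0.08,-0.012,-0.03,0,0.066,-0.13,-0.02,-0.03,0,0.066,-0.18,-0.027,-0.03,0,0.066,-0.22,-0.033,-0.03,0,0.066,-0.25,-0.037,-0.03,0,0.066,-0.2584,-0.0383,-0.03,0,0.066,-0.2584,-0.0383,-0.015,0,0.066,-0.2584,-0.0383,0.004,0,0.066,-0.2584,-0.0383,0.018,0,0.066,-0.2584,-0.0383,0.023,0,0.066,-0.2584,-0.0383,0.0235,0]}}

```text
time_s: 15.35
ee_pos: [589.9, 24.5, 105.4]
ee_rot: [2.217, 2.218, 0.009]
contact_force: [0.2, -0.3, 0.1]
grip_width: 0.773
```

{"name": "apply_moves", "arguments": {"moves": [0.066,0,0,0,0,0.038,0,0,0,0,0.038,0,0,0,0,0.038,0,0,0,0,0.038,0,0,0,0,0.038,0,0,0,0,0.038,0,0,-0.003,0,0.038,0,0,-0.012,0,0.038,0,0,-0.03,0,0.038,0,0,-0.05,0,0.038,0,0,-0.065,0,0.038,0,0,-0.065,0], "newtons": 60}}

```text
time_s: 16.85
ee_pos: [590.2, 24.4, 172.4]
ee_rot: [2.216, 2.216, 0.013]
contact_force: [0.1, 0.1, -1.6]
grip_width: 0.509
```

```bash
python3 - <<'E'
from h import *
c=cap("wrist"); np.savez("w6.npz",**c); save("w6.png",cv2.resize(c["image"][130:330,120:400],None,fx=2.8,fy=2.8,interpolation=2))
rel(588.5,-270,45); print(ctrl.state()["grip_width"])
E
```

```text
shift [-0.2945 -0.0023  0.1258] roll 0.02 at [589.6  24.4 170.9] t 16.9
0.5086317157980075
```

View pics/w6.png

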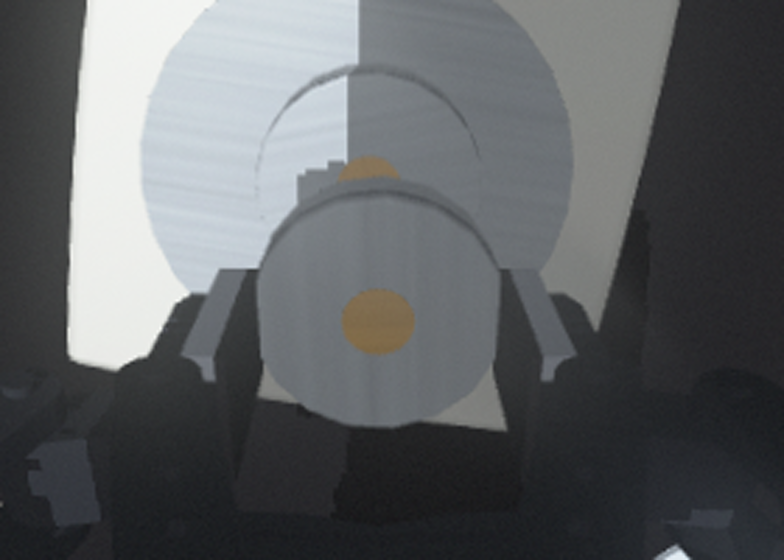

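The 47 mm weight is held, plug at crop (378,322). The 62 mm weight's plug is at x=368, with its top edge at y=156, so its centre is at about y=186.

```bash
python3 - <<'E'
from h import *
c=dict(np.load("w6.npz")); f=lambda u,v:[120+u/2.8,130+v/2.8]
print("held",fe(c,[f(378,322)],170.9+9.3),"w500",fe(c,[f(368,186)],99))
print("top arc",fe(c,[f(375,66),f(256,185),f(481,160)],99))
E
```

```text
held [[589.87542235  25.55180829]] w500 [[589.38817546  23.0076379 ]]
top arc [[556.45581744  24.9366221 ]
 [589.12304595  -7.67150394]
 [582.05387273  53.63595839]]
```

{"name": "apply_moves", "arguments": {"moves": [0.038,-0.03,0,0,0,0.038,-0.07,-0.001,0,0,0.038,-0.115,-0.001,0,0,0.038,-0.16,-0.002,0,0,0.038,-0.205,-0.0023,0,0,0.038,-0.245,-0.0023,0.015,0,0.038,-0.28,-0.0023,0.04,0,0.038,-0.2945,-0.0023,0.07,0,0.038,-0.2945,-0.0023,0.1,0,0.038,-0.2945,-0.0023,0.12,0,0.038,-0.2945,-0.0023,0.124,0,0.038,-0.2945,-0.0023,0.124,0]}}

```text
time_s: 18.4
ee_pos: [588.9, -269.9, 47.5]
ee_rot: [2.216, 2.217, 0.011]
contact_force: [0.4, 1.0, -0.4]
grip_width: 0.506
```

{"name": "apply_moves", "arguments": {"moves": [0.038,0,0,0.006,0,0.038,0,0,0.012,0,0.038,0,0,0.017,0,0.038,0,0,0.02,0,0.038,0,0,0.022,0,0.038,0,0,0.023,0,0.038,0,0,0.0235,0,0.038,0,0,0.0235,0]}}

```text
time_s: 19.4
ee_pos: [589.3, -270.0, 24.7]
ee_rot: [2.215, 2.217, 0.011]
contact_force: [-3.6, 0.8, 2.7]
grip_width: 0.511
```

{"name": "apply_moves", "arguments": {"moves": [0.048,0,0,0.0005,0,0.052,0,0,0.0005,0,0.06,0,0,0.0005,0,0.066,0,0,0,0,0.072,0,0,-0.02,0,0.08,0,0,-0.05,0,0.08,0,0,-0.1,0,0.08,0,0,-0.1,0]}}

```text
time_s: 20.4
ee_pos: [590.7, -271.3, 132.4]
ee_rot: [2.207, 2.209, 0.016]
contact_force: [0.8, -0.6, 0.4]
grip_width: 0.937
```

```bash
python3 - <<'E'
from h import *
c=cap("wrist"); np.savez("w7.npz",**c); save("w7.png",cv2.resize(c["image"][110:310,120:400],None,fx=2.8,fy=2.8,interpolation=2))
rel(588.7,22,82)
E
```

```text
shift [ 0.2928 -0.0014  0.0461] roll 0.05 at [ 589.6 -270.7  129.1] t 20.45
```

View pics/w7.png

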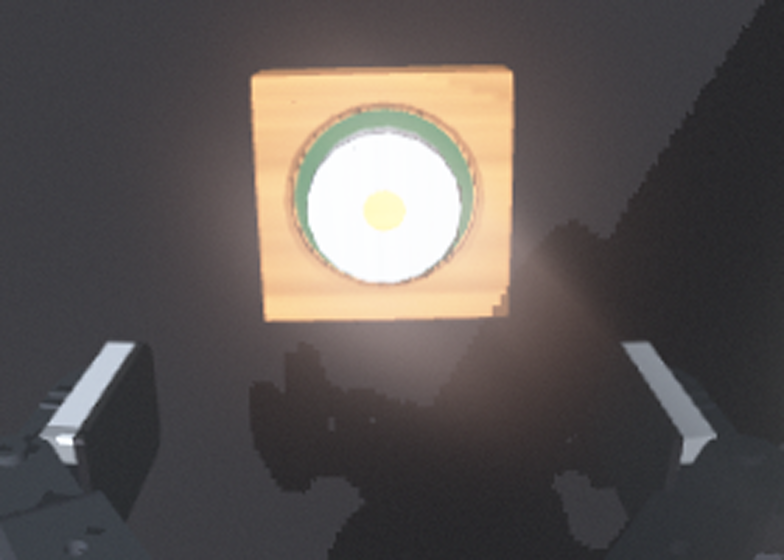

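The 47 mm weight is seated: plug at crop (384,210) inside the well centred at (385,193). Last is the 62 mm weight.

{"name": "apply_moves", "arguments": {"moves": [0.082,0.03,0,-0.02,0,0.082,0.08,0,-0.03,0,0.082,0.13,-0.001,-0.03,0,0.082,0.18,-0.001,-0.03,0,0.082,0.23,-0.0014,-0.03,0,0.082,0.27,-0.0014,-0.03,0,0.082,0.2928,-0.0014,-0.02,0,0.082,0.2928,-0.0014,0,0,0.082,0.2928,-0.0014,0.02,0,0.082,0.2928,-0.0014,0.036,0,0.082,0.2928,-0.0014,0.044,0,0.082,0.2928,-0.0014,0.0455,0]}}

```text
time_s: 21.95
ee_pos: [588.6, 21.9, 82.2]
ee_rot: [2.211, 2.213, 0.013]
contact_force: [-0.1, -0.4, 0.4]
grip_width: 0.96
```

{"name": "apply_moves", "arguments": {"moves": [0.082,0,0,0,0,0.052,0,0,0,0,0.052,0,0,0,0,0.052,0,0,0,0,0.052,0,0,0,0,0.052,0,0,0,0,0.052,0,0,-0.003,0,0.052,0,0,-0.01,0,0.052,0,0,-0.025,0,0.052,0,0,-0.045,0,0.052,0,0,-0.065,0,0.052,0,0,-0.065,0], "newtons": 90}}

```text
time_s: 23.45
ee_pos: [588.7, 22.1, 150.0]
ee_rot: [2.209, 2.21, 0.019]
contact_force: [0.2, -0.2, -5.0]
grip_width: 0.685
```

```bash
python3 - <<'E'
from h import *
c=cap("wrist"); np.savez("w8.npz",**c); save("w8.png",cv2.resize(c["image"],(800,600)))
rel(411.3,266,50); print(ctrl.state()["grip_width"]); greens(c)
E
```

```text
shift [ 0.2444 -0.1782  0.0943] roll 0.04 at [588.   22.1 148.2] t 23.5
0.6815679916827724
green [475.  31.] [414.5 269.8] [60.9 71.2]
```

View pics/w8.png

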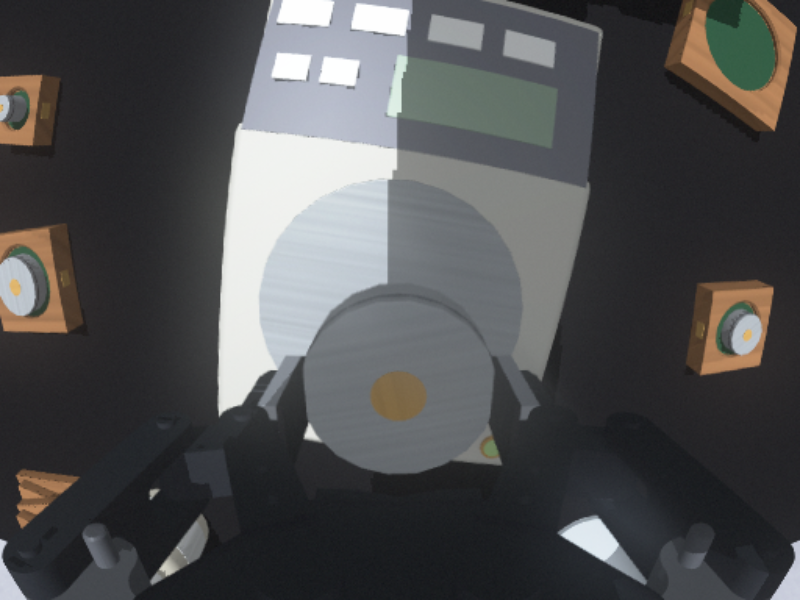

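The 62 mm weight is held centred at (399,395), and the three seated weights are visible in their cases.

{"name": "apply_moves", "arguments": {"moves": [0.052,0.02,-0.015,0,0,0.052,0.055,-0.04,0,0,0.052,0.095,-0.07,0,0,0.052,0.135,-0.098,0,0,0.052,0.175,-0.128,0,0,0.052,0.21,-0.153,0.01,0,0.052,0.235,-0.171,0.03,0,0.052,0.2444,-0.178,0.055,0,0.052,0.2444,-0.178,0.075,0,0.052,0.2444,-0.178,0.09,0,0.052,0.2444,-0.178,0.098,0,0.052,0.2444,-0.178,0.098,0]}}

```text
time_s: 25.0
ee_pos: [411.5, 265.7, 45.9]
ee_rot: [2.211, 2.211, 0.014]
contact_force: [0.2, -0.5, -4.2]
grip_width: 0.684
```

{"name": "apply_moves", "arguments": {"moves": [0.052,0,0,0.007,0,0.052,0,0,0.013,0,0.052,0,0,0.018,0,0.052,0,0,0.021,0,0.052,0,0,0.023,0,0.052,0,0,0.024,0,0.052,0,0,0.0245,0,0.052,0,0,0.0245,0]}}

```text
time_s: 26.0
ee_pos: [411.9, 265.7, 23.0]
ee_rot: [2.211, 2.211, 0.014]
contact_force: [-7.1, -5.0, 9.2]
grip_width: 0.685
```

{"name": "apply_moves", "arguments": {"moves": [0.063,0,0,-0.001,0,0.067,0,0,-0.001,0,0.075,0,0,-0.001,0,0.082,0,0,-0.001,0,0.085,0,0,-0.02,0,0.085,0,0,-0.05,0,0.085,0,0,-0.1,0,0.085,0,0,-0.12,0,0.085,0,0,-0.12,0,0.085,0,0,-0.12,0]}}

```text
time_s: 27.25
ee_pos: [409.4, 265.9, 141.4]
ee_rot: [2.211, 2.212, 0.011]
contact_force: [-0.0, 0.0, -0.9]
grip_width: 0.996
```

```bash
python3 - <<'E'
from h import *
c=cap("wrist"); np.savez("w9.npz",**c); save("w9.png",cv2.resize(c["image"][100:300,110:410],None,fx=2.6,fy=2.6,interpolation=2))
t=cap("top"); P=cloud(t)
for n,x,y,h in(("50",455,-262,37.3),("100",626,281.5,31.9),("200",588.6,-270,31.7),("500",411.3,265.5,38)):
    m=(np.hypot(P[...,0]-x,P[...,1]-y)<45)&(P[...,2]>24.5); q=P[m]
    if len(q)>=5: print(n,"top z",np.median(q[:,2]).round(1),"std",q[:,2].std().round(2),"expect",h-1.5,"centre",np.round(cv2.minEnclosingCircle(q[:,:2].astype(np.float32)),1) if 0 else q[:,:2].mean(0).round(1),len(q))
    else: print(n,len(q))
print(ctrl.state()["ee_pos"],ctrl.state()["time_s"])
E
```

```text
50 top z 34.9 std 5.1 expect 35.8 centre [ 455.  -259.9] 49
100 top z 30.7 std 2.22 expect 30.4 centre [626.5 281.7] 86
200 top z 29.9 std 2.5 expect 30.2 centre [ 590.2 -267.9] 183
500 top z 457.2 std 94.59 expect 36.5 centre [403.7 261.6] 1748
[409.30343235 265.80149828 141.26451862] 27.35
```

View pics/w9.png

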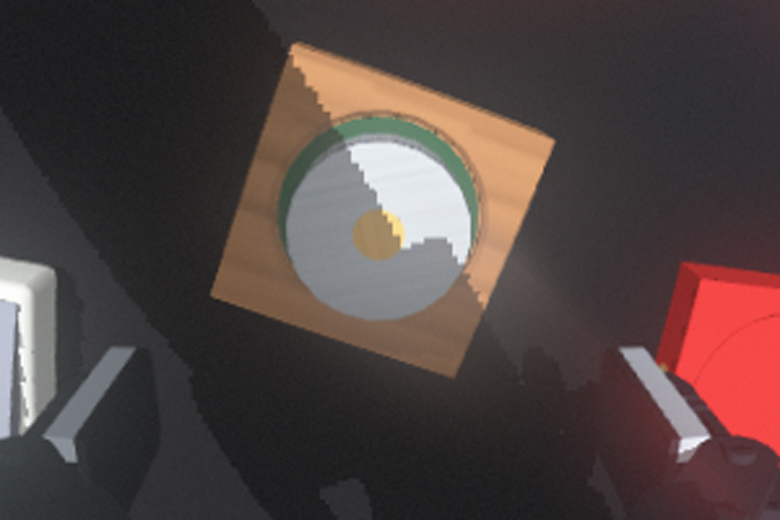

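The 62 mm weight is in its well, with its plug at crop (378,235). A numerical check of height, tilt and centring follows.

```bash
python3 - <<'E'
from h import *
c=dict(np.load("w9.npz")); f=lambda u,v:[110+u/2.6,100+v/2.6]
pl=f(378,235); print("plug",fe(c,[pl],38),"case",fe(c,[f(294,42),f(555,139),f(455,378),f(211,296)],22).mean(0))
v,u=np.mgrid[:384,:512]; m=np.hypot(u-pl[0],v-pl[1]+1)<27
a=(u[m]-c["cx"])/c["fx"];b=(v[m]-c["cy"])/c["fy"];t=np.hypot(a,b);s=np.tan(t)/t; z=c["range_z"][m]
P=np.c_[a*s*z,b*s*z,z]@Rm(c["orientation"]).T+c["origin"]; P=P[z>0]
A=np.c_[P[:,:2]-P[:,:2].mean(0),np.ones(len(P))]; k=np.linalg.lstsq(A,P[:,2],rcond=None)[0]; print("slope",k[:2].round(3),"z",k[2].round(1),len(P))
E
```

```text
plug [[412.84564672 266.95381466]] case [411.85090593 267.17953831]
slope [0.001 0.001] z 39.0 2282
```

Centred to about 1 mm, level, and top at 39 mm (38 mm expected). Handing in.

```bash
python3 -c "
from h import *
ctrl.hand_in()"
```

```text
the job is handed in; nothing more can be done
```

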